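# Reset the length stop on a fence rail to another notch

### The job

Set the length stop on the bench fence for the next batch: squeeze its sprung lever towards the fixed post to lift the tooth, keep it squeezed while you slide the stop along the rail to the notch nearest the standing peg, then let go so that the tooth drops fully home in that notch. The peg shows the place only roughly, so feel for the notch, pushing gently and never forcing the tooth against the rack; leave the other things on the bench alone.

Things in the scene. Friction and masses are not known exactly. Their poses are not given: they have to be found in the camera images.
- fence: Fixed plywood board 140 x 500 x 12 mm with two aluminium rails (tops 34 mm above the bench), a 26 mm wide channel between them. Origin: middle of the board's underside, on the bench. y runs along the rails, x across, z up. Four small wooden index blocks stand on its +x side at about y = -120, -60, +60 and +120 mm; one carries a dowel.
- rack (a point): Middle of the start notch at the fence's y = 0, level with the top of the steel rack in the channel (30 mm above the bench). All five notches are alike: 11 mm long along y, over 5 mm deep; the rack is flat between them. One other notch lies near each index block, up to 19 mm off either way along y, differing every time.
- peg: The index block with the standing dowel: wood block 26 x 26 x 12 mm fixed on the board, 52 mm to the +x side of the rail's middle; dowel 12 mm thick, up to 87 mm above the bench. It marks the wanted notch, the nearest one: its middle lies within 19 mm of it either way along y. The other blocks are bare. Origin: middle of the block's underside; axes parallel to the fence's.
- stop (a joint): Position of the stop along the rails in m, positive along the fence's y; 0 at the start, latched in the start notch; ends of travel -0.158 and +0.158. Grey frame of about 0.5 kg; slides with about 5 N drag (9 to 12 N with the tooth riding on the rack) and stays where it is left.
- lever (a joint): Angle of the squeeze lever in rad: 0 = out, tooth home 5 mm deep in a notch; about 0.125 = tooth resting on the rack between notches; 0.20 = fully squeezed against its stop, tooth 3 mm clear of the rack. Sprung outwards: its bar takes about 3 N to start moving, 5 N when fully squeezed.
- tooth: Steel tooth on the lever's arm, in the channel: 14 x 8 x 9 mm, 8 along y, so 1.5 mm play each way in a notch. Origin: middle of its lower face. With the lever out it lies at the fence's y = value of joint stop. Pushing the post towards +y against a notch wall keeps it down; pushing the lever bar towards -y lifts it. Over 40 N on it damages the rack.
- grip (a point): On the frame, 95 mm above the bench, 60 mm to the -y side of the tooth: midway between the outer faces of post and lever bar when FULLY SQUEEZED (40.5 mm apart; 53 mm with the lever out). Only the lever moves: coupled fingers that close centred here meet the post last; centred elsewhere they push the frame against its notch before the tooth is clear. The frame below is 58 mm high.
- post_face (a point): Middle of the outer (-y) face of the stop's fixed grey post, 95 mm above the bench. The post is 28 mm wide (x), 12 mm thick (y), its top 113 mm above the bench. It is free to be pushed from here towards +y.
- lever_bar (a point): Centre of the lever's black round bar, 14 mm thick, 34 mm long along x, on the +y side of the post: 95 mm above the bench and 46 mm to the +y side of post_face with the lever out; it swings about 12.5 mm towards the post when squeezed, at the same height.
- glue_jar: Bystander: closed white jar 64 mm wide, 85 mm tall, loose on the bench. Origin: middle of its underside.
- offcut: Bystander: loose wooden batten 34 x 160 x 22 mm. Origin: middle of its underside.
- ear_defenders: Bystander: black ear defenders lying on the bench, 180 x 180 x 74 mm. Origin: on the bench between the cups.

How it is judged (in metres and radians):
On the way:
1. the lever is squeezed, so that the tooth is lifted clear of the rack (value of joint lever above 0.15 rad), for 0.2 s.
At the end, for the whole second after the job is handed in: The lever is out (below 0.04 rad: the tooth is home in a notch), the tooth lies within 26 mm of the standing peg along the rail, and the stop is at rest (value of joint lever below 0.04 rad and y of tooth in the frame of peg between -0.026 and 0.026 m and velocity of joint stop between -0.005 and 0.005 m/s); the robot touches nothing.
It fails at once if the tooth is forced against the rack with more than 40 N (contact force between tooth and anything else above 40 N).
It fails at once if the glue jar is pushed more than 30 mm (distance of glue_jar from where it was at the start of the episode above 0.03 m).
It fails at once if the batten offcut is pushed more than 30 mm (distance of offcut from where it was at the start of the episode above 0.03 m).
It fails at once if the ear defenders is pushed more than 30 mm (distance of ear_defenders from where it was at the start of the episode above 0.03 m).
It also fails if it takes over 72 s, if anything falls off the work surface, if the arm or the gripper's body presses on something with over 40 N, if the wrist force passes 120 N, or if a joint passes its speed limit or range.

### The arm

A 6-joint arm with a two-finger parallel gripper is mounted at the origin on the work surface. World frame = base frame: x ahead of the robot, y to its left, z up, the work surface at z = 0. Lengths are in mm, angles in rad, forces in N, time in s.
With the tool pointing down it reaches from about 350 to 725 mm from the base axis. Payload 4.3 kg.
Tool frame: the origin (TCP) lies at the very end of the fingers, on their centre line; the grasp point (between the pads) lies bot.pinch_z behind it (bot.pinch_z is the distance from the TCP to the grasp point, in mm); z points along the fingers, x is the direction in which the jaws open and shut, and the axes are right-handed (so a half turn about z gives the same grasp; the last joint's range is limited). The gripper opens to 85 mm and grips with 20 to 120 N. Pads are 22 mm wide; open, the fingers measure 114 mm over their backs; the gripper's body (76 mm by 85 mm) begins 54 mm behind the grasp point. The pads swing forward as they close: fully open they stand 13 mm farther back than shut.
Start: joints at [1.081, 0.377, 0.081, 1.274, 0, 1.46], TCP at [213.182, 534.06, 231.329] pointing down, gripper open.
Joint ranges: [-2.72, 2.72], [-0.84, 1.66], [-1.02, 1.22], [-1.77, 2.12], [-1.37, 1.28], [-3.14, 3.14]. Speed limits (rad/s): [2.57, 2.57, 3.14, 3.14, 3.14, 3.14].

### API

Orientations are given as a unit quaternion [w, x, y, z].
In Python, from station import status, cams, order, bot gives the robot as it stands.
- The arm moves only by the tool drive_tool, never from a script. Its argument "moves" is a list that holds one entry, the list of rows, each a list of 7 numbers: the gripper command: -1 is shut, 1 is fully open, values between are in proportion, then the shift along the world's x, y, z normalised to -1 to 1, where 1 is 50 cm, then the turn, a rotation vector about the world's x, y, z normalised to -1 to 1, where 1 is pi/4 rad. A call has 1 to 8 rows; each row is the pose to reach, as a shift and turn from the pose commanded when the call began; what a row does not reach only later rows make up. A row lasts 1/8 s, in which the tool goes at most 62.5 mm and 10.7 degrees, less where a joint would pass 70% of its speed; a pose out of reach is approached as far as the arm can. A call with a number of a shift or a turn outside -1 to 1 is refused whole. A call with a gripper value outside its range is refused whole. The fingers move at their own pace and stop on an object; "newtons" is the grip in N (left out, the last holds). Time passes only in rows, so rows that repeat a pose let the fingers close. It gives the time, the measured TCP pose, the force and the opening at its end, in the units of the state.
- status.sense(): the state, without advancing time (a new reading comes with each control period).
- cams.camera(name): name is "side" or "top" or "wrist"; returns a dict with "image" (384x512x3 uint8, blue, green, red), "fx", "fy", "cx", "cy" (pixels), "rvec" (rotation vector, rad) and "tvec" (3), from world to camera coordinates, as OpenCV has them. Camera axes: x right, y down, z forward; pixel columns grow to the right and rows downward; lengths in mm; the calibration is good to about 2 mm. The wrist camera is an equidistant fisheye: a pixel r from the principal point sees the ray r / f radians off the axis. A picture is of the moment at which its call begins. There is no depth.
- order.hand_in(): hands the job in, once; it reports no verdict.
The state is a dict: "clock": time; "joint_positions": joint angles; "joint_velocities": joint speeds; "joint_torque": joint torques, N m; "position": TCP position; "ee_rot": TCP orientation; "contact_force": force on the tool from outside, world axes, zero at the start; "ft_torque": the same for the moment, N m; "grip_width": finger opening in mm.
Only numpy, scipy, OpenCV 4.12 (cv2) and the standard library are available. Lean on these libraries where they do the work, as an engineer would, in place of code of your own. Each camera call takes 0.05 s, during which the arm holds its last target.

## Working session

There is one attempt and no reset: what is moved stays moved. The work goes in short steps, Python scripts to look and compute and a tool call to move; the robot and the scene stay as the last step left them, time stands still between calls to the robot, and variables do not carry over. Pictures are saved under pics/ and viewed, and the job is handed in when it is done.

Besides the shell and the picture viewer there is one more tool, called after "Request:" by a JSON object that holds its "op" and its "data". drive_tool: Moves the arm, as the interface text tells. Its arguments: {"type":"object","properties":{"moves":{"type":"array","items":{"type":"array","items":{"type":"array","items":{"type":"number","minimum":-1,"maximum":1}}}},"newtons":{"type":"number"}},"required":["moves"]}

```bash
mkdir -p pics; ls; python3 - <<'E'
from station import status,cams,bot
import cv2
print(status.sense()); print(bot.pinch_z, [a for a in dir(bot) if a[0]!='_'])
for n in ["side","top","wrist"]:
    c=cams.camera(n); cv2.imwrite(f"pics/{n}0.png",c["image"]); print(n,{k:c[k] for k in c if k!="image"})
E
```

```text
pics
{'clock': 0.0, 'joint_positions': array([ 1.08070100e+00,  3.78075740e-01,  7.96011819e-02,  1.27441438e+00,
       -1.08081595e-05,  1.46048481e+00]), 'joint_velocities': array([ 0.00022559,  0.00030179,  0.00075445, -0.00022759,  0.00053118,
        0.00215803]), 'joint_torque': array([ 6.20540231e-04, -4.63596797e+01,  2.69880170e+01,  2.06069002e-02,
        4.53280336e-06, -3.29928724e-07]), 'position': array([212.8473986 , 533.42684453, 230.34408774]), 'ee_rot': array([ 4.92756161e-04,  8.27864174e-01,  5.60927637e-01, -9.23023329e-04]), 'contact_force': array([ 0.39262692, -0.51249199, -0.02051447]), 'ft_torque': array([-0.02357813,  0.03267206,  0.00918662]), 'grip_width': 85.66216786343874}
18.700000000000003 ['Unreachable', 'pinch_z']
side {'fx': 439.5026026953437, 'fy': 439.5026026953437, 'cx': 255.0071843429038, 'cy': 191.25470525591152, 'rvec': array([ 0.25205602, -2.87271055,  1.0352653 ]), 'tvec': array([570.19010554, 138.06093608, 677.21802362])}
top {'fx': 480.52974097896026, 'fy': 480.52974097896026, 'cx': 258.03275798504706, 'cy': 201.209484201937, 'rvec': array([ 2.09751191, -2.13988141,  0.18852203]), 'tvec': array([ 24.03267386, 566.87718556, 801.33829911])}
wrist {'fx': 297.3186396354542, 'fy': 297.3186396354542, 'cx': 258.14720744825604, 'cy': 189.15315826301588, 'rvec': array([-2.38104703, -1.61227381, -0.24608488]), 'tvec': array([-572.94828783,  -38.89077327,  379.79353219])}
```

View pics/side0.png

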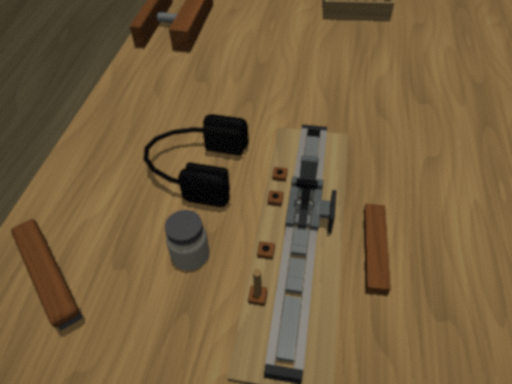

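View pics/top0.png

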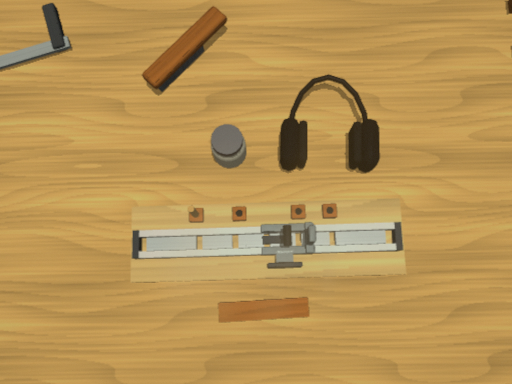

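View pics/wrist0.png

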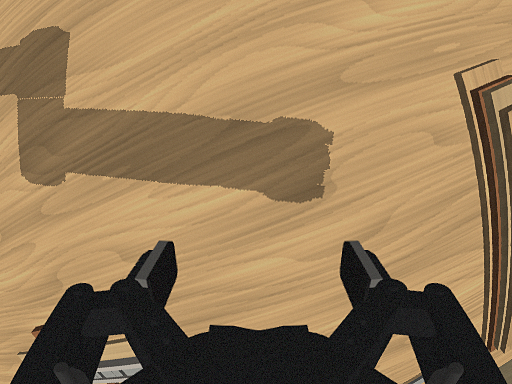

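```bash
cat > h.py <<'E'
import numpy as np, cv2
from station import status,cams,order,bot
def ray(c,u,v):
    R=cv2.Rodrigues(c["rvec"])[0]; t=np.array(c["tvec"])
    d=R.T@np.array([(u-c["cx"])/c["fx"],(v-c["cy"])/c["fy"],1.]); return -R.T@t,d/np.linalg.norm(d)
def onz(c,u,v,z):
    o,d=ray(c,u,v); return o+d*(z-o[2])/d[2]
def tri(c1,p1,c2,p2):
    o1,d1=ray(c1,*p1);o2,d2=ray(c2,*p2)
    A=np.stack([d1,-d2],1); s=np.linalg.lstsq(A,o2-o1,rcond=None)[0]
    a=o1+s[0]*d1;b=o2+s[1]*d2
    return (a+b)/2,np.linalg.norm(a-b)
def proj(c,P):
    return cv2.projectPoints(np.array(P,float).reshape(-1,3),c["rvec"],c["tvec"],np.array([[c["fx"],0,c["cx"]],[0,c["fy"],c["cy"]],[0,0,1]]),None)[0].reshape(-1,2)
E
python3 - <<'E'
from h import *
t=cv2.imread("pics/top0.png"); s=cv2.imread("pics/side0.png")
cv2.imwrite("pics/t1.png",cv2.resize(t[190:290,120:280],None,fx=5,fy=5,interpolation=cv2.INTER_CUBIC))
cv2.imwrite("pics/t2.png",cv2.resize(t[190:290,255:415],None,fx=5,fy=5,interpolation=cv2.INTER_CUBIC))
cv2.imwrite("pics/s1.png",cv2.resize(s[115:265,235:355],None,fx=4,fy=4,interpolation=cv2.INTER_CUBIC))
cv2.imwrite("pics/s2.png",cv2.resize(s[234:384,225:345],None,fx=4,fy=4,interpolation=cv2.INTER_CUBIC))
c=cams.camera("top")
for p in [(132,207),(404,198),(131,281),(405,274)]: print(p,onz(c,*p,12))
E
```

```text
(132, 207) [569.04194931 248.58518416  12.        ]
(404, 198) [ 575.42394901 -258.81575595   12.        ]
(131, 281) [432.59694734 246.31004801  12.        ]
(405, 274) [ 435.56858854 -250.08690151   12.        ]
```

View pics/t1.png

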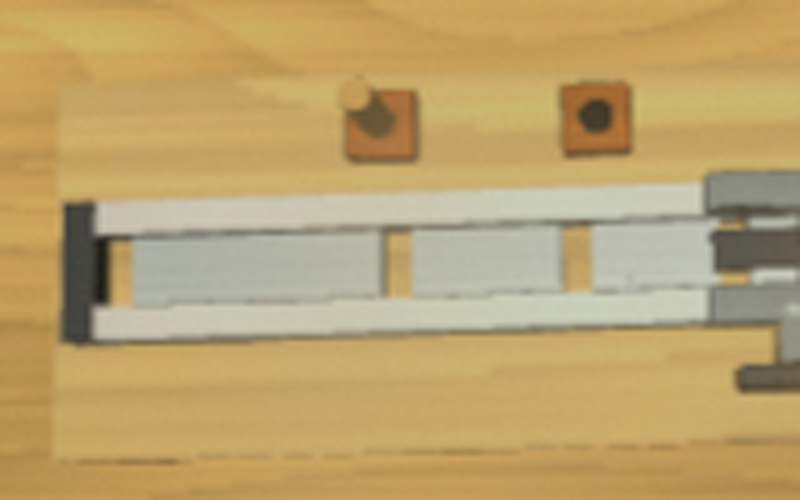

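View pics/t2.png

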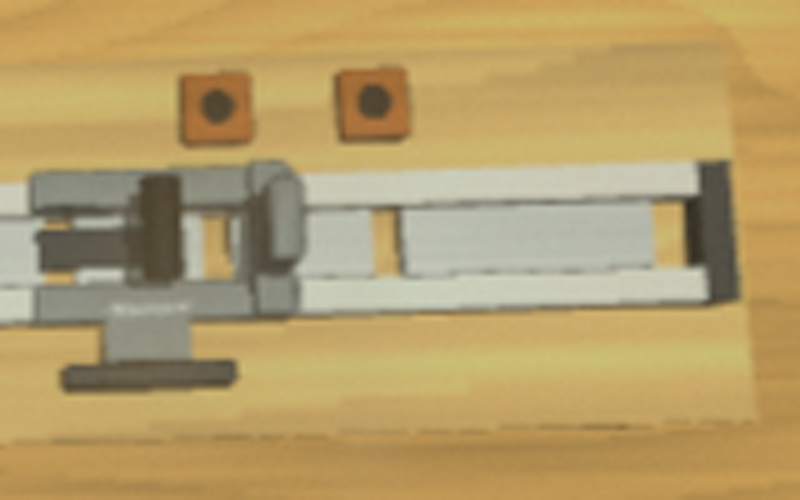

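View pics/s1.png

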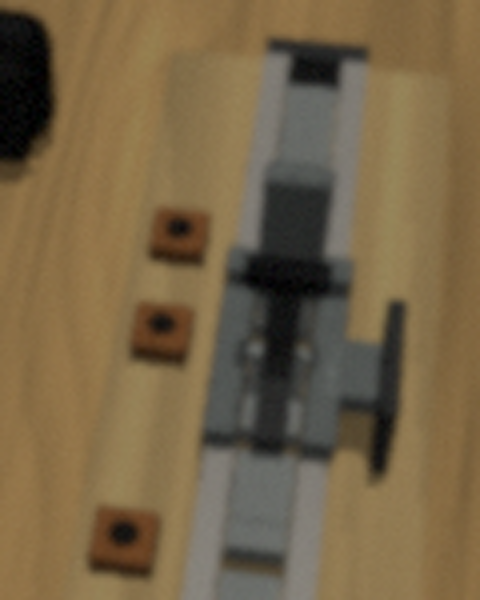

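View pics/s2.png

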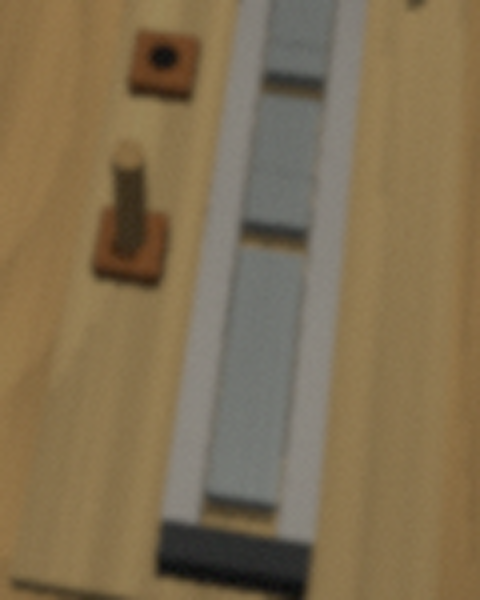

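```bash
python3 - <<'E'
from h import *
T=cams.camera("top");S=cams.camera("side")
print("camT",ray(T,0,0)[0],"camS",ray(S,0,0)[0])
t1=lambda u,v:(120+(u+.5)/5-.5,190+(v+.5)/5-.5)
t2=lambda u,v:(255+(u+.5)/5-.5,190+(v+.5)/5-.5)
s1=lambda u,v:(235+(u+.5)/4-.5,115+(v+.5)/4-.5)
s2=lambda u,v:(225+(u+.5)/4-.5,234+(v+.5)/4-.5)
def zz(n,p,z): print(n,onz(T,*p,z).round(1))
zz("railouterL hi",t1(100,203),34);zz("railouterL lo",t1(100,338),34)
zz("railouter hiR",t2(695,163),34);zz("railouter loR",t2(705,300),34)
zz("railinner L hi",t1(130,237),34);zz("inner lo",t1(130,303),34)
zz("notchA l",t1(382,268),30);zz("notchA r",t1(411,266),30)
zz("notchB l",t1(563,260),30);zz("notchB r",t1(592,260),30)
zz("notch0? l",t2(372,240),30);zz("r",t2(403,240),30)
zz("rackendL",t1(132,270),30);zz("rackendR",t2(654,235),30)
for n,p in [("peg",t1(382,125)),("b2",t1(597,118)),("b3",t2(217,108)),("b4",t2(374,104))]: zz(n,p,24)
print("dowel top",tri(T,t1(355,95),S,s2(128,151)))
print("peg blk",tri(T,t1(382,125),S,s2(133,243)))
print("notchA mid-edge -y",tri(T,t1(411,266),S,s2(275,222)))
print("notchB -y",tri(T,t1(592,260),S,s2(296,74)))
zz("post top c",t2(287,223),113)
zz("bar c",t2(160,228),102)
zz("tooth arm",t2(38,250),60)
print("post top",tri(T,t2(287,223),S,s1(300,175)))
print("bar",tri(T,t2(160,228),S,s1(290,272)))
E
```

```text
camT [408.08524623   5.95740833 893.02929606] camS [491.57019824 422.16459449 618.81954187]
railouterL hi [522.2 227.5  34. ]
railouterL lo [473.7 226.2  34. ]
railouter hiR [ 527.3 -230.2   34. ]
railouter loR [ 478.1 -230.3   34. ]
railinner L hi [509.7 216.3  34. ]
inner lo [485.9 215.8  34. ]
notchA l [497.1 126.   30. ]
notchA r [497.6 115.6  30. ]
notchB l [498.6  60.8  30. ]
notchB r [498.4  50.3  30. ]
notch0? l [ 502.4 -113.5   30. ]
r [ 502.1 -124.6   30. ]
rackendL [498.2 216.3  30. ]
rackendR [ 502.1 -214.8   30. ]
peg [550.2 127.1  24. ]
b2 [551.2  48.2  24. ]
b3 [552.6 -59.9  24. ]
b4 [ 552.9 -117.4   24. ]
dowel top (array([551.71226858, 127.85107099,  85.16201433]), np.float64(1.8213957695901455))
peg blk (array([551.48336346, 128.05187871,  17.37513264]), np.float64(0.36222291384408967))
notchA mid-edge -y (array([499.23815257, 115.77000608,  27.17258945]), np.float64(2.735470950272045))
notchB -y (array([499.66995698,  50.4342472 ,  26.10469323]), np.float64(1.657448135532589))
post top c [499.4 -74.6 113. ]
bar c [499.9 -33.8 102. ]
tooth arm [497.9   6.7  60. ]
post top (array([501.2562525 , -75.27850659, 108.41852849]), np.float64(2.6437467953089198))
bar (array([500.91863816, -34.14218252,  96.31938076]), np.float64(0.7670591260735298))
```

Request:
{"op": "drive_tool", "data": {"moves": [[[1,0.3,-0.6,0,0,0,0.25],[1,0.3,-0.6,0,0,0,0.25],[1,0.3,-0.6,0,0,0,0.25],[1,0.3,-0.6,0,0,0,0.49],[1,0.3,-0.6,0,0,0,0.49],[1,0.3,-0.6,0,0,0,0.49],[1,0.3,-0.6,0,0,0,0.49]]], "newtons": 20}}

```text
clock: 1.18
position: [364.0, 232.4, 231.5]
ee_rot: [0.0, 0.707, 0.707, 0.0]
contact_force: [-0.2, 0.3, 0.6]
grip_width: 85.4
```

Request:
{"op": "drive_tool", "data": {"moves": [[[1,0.274,-0.586,-0.1,0,0,0.01],[1,0.274,-0.586,-0.1,0,0,0.01],[1,0.274,-0.586,-0.1,0,0,0.01],[1,0.274,-0.586,-0.1,0,0,0.01],[1,0.274,-0.586,-0.1,0,0,0.01],[1,0.274,-0.586,-0.1,0,0,0.01],[1,0.274,-0.586,-0.1,0,0,0.01]]]}}

```text
clock: 2.05
position: [500.2, -58.4, 181.0]
ee_rot: [-0.001, 0.703, 0.712, 0.0]
contact_force: [-0.2, 0.5, -0.5]
grip_width: 85.3
```

```bash
python3 - <<'E'
from h import *
s=status.sense(); print(s["position"],s["ee_rot"],s["contact_force"],s["joint_positions"])
R=cams.camera("wrist");cv2.imwrite("pics/w1.png",R["image"]); 
Rm=cv2.Rodrigues(R["rvec"])[0]; print("cam",-Rm.T@R["tvec"],"axis",Rm[2], R["fx"],R["cx"],R["cy"])
E
```

```text
[500.18932156 -58.35635851 180.95563639] [-7.38135399e-04  7.02650004e-01  7.11535256e-01  7.61220113e-05] [-0.1639248   0.46801055 -0.48072165] [-2.42726951e-01  2.55731746e-01 -2.21631751e-01  1.09462397e+00
  8.85288637e-04 -2.55293208e-01]
cam [423.00170809 -60.09361837 322.7465723 ] axis [ 0.30115707  0.00349773 -0.95356813] 297.3186396354542 258.14720744825604 189.15315826301588
```

View pics/w1.png

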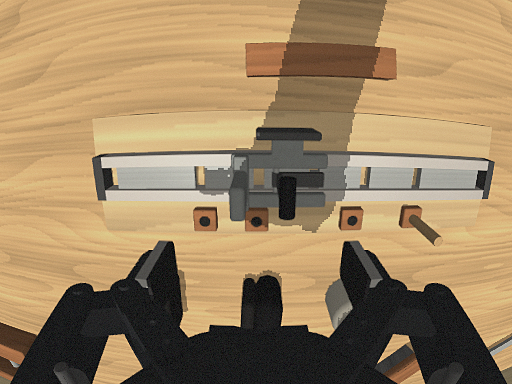

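```bash
cat >> h.py <<'E'
def wray(c,u,v):
    R=cv2.Rodrigues(c["rvec"])[0]; t=np.array(c["tvec"])
    a=np.array([u-c["cx"],v-c["cy"]]); r=np.linalg.norm(a); th=r/c["fx"]
    d=R.T@np.array([*(a/max(r,1e-9)*np.sin(th)),np.cos(th)]); return -R.T@t,d
def wonz(c,u,v,z):
    o,d=wray(c,u,v); return o+d*(z-o[2])/d[2]
E
python3 - <<'E'
import cv2
w=cv2.imread("pics/w1.png")
cv2.imwrite("pics/w1a.png",cv2.resize(w[115:240,220:330],None,fx=4.5,fy=4.5,interpolation=cv2.INTER_CUBIC))
cv2.imwrite("pics/w1b.png",cv2.resize(w[140:250,330:490],None,fx=5,fy=5,interpolation=cv2.INTER_CUBIC))
E
```

```text
(no output)
```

View pics/w1a.png

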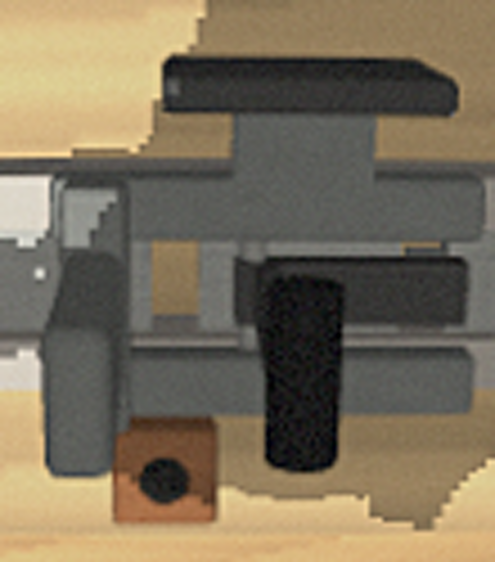

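View pics/w1b.png

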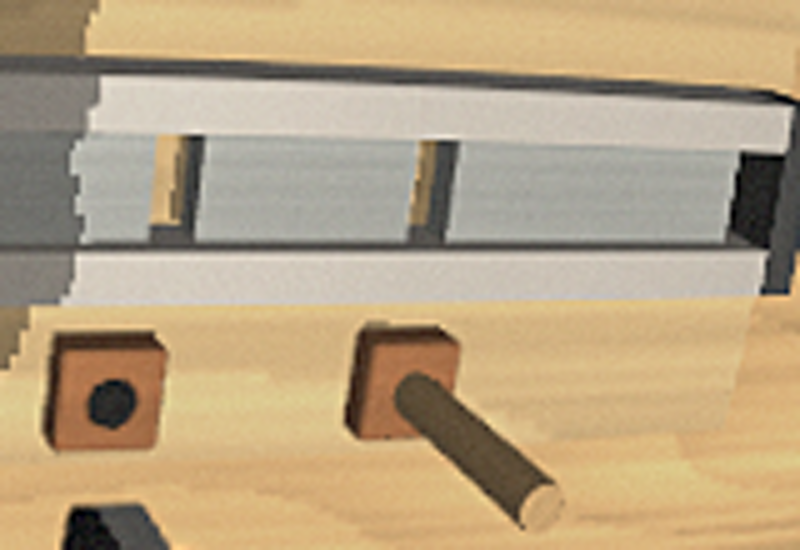

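```bash
python3 - <<'E'
from h import *
W=cams.camera("wrist")
a=lambda u,v:(220+(u+.5)/4.5-.5,115+(v+.5)/4.5-.5)
b=lambda u,v:(330+(u+.5)/5-.5,140+(v+.5)/5-.5)
z=lambda n,p,h:print(n,wonz(W,*p,h).round(1))
z("post -y top front",a(48,335),113);z("post -y far",a(48,465),113);z("post +y",a(110,335),113)
z("bar l",a(265,460),95);z("bar r",a(338,460),95);z("bar near end",a(305,275),100);z("bar far end",a(305,468),100)
z("postx near",a(80,328),113);z("postx far",a(80,473),113)
z("A l",b(412,190),30);z("A r",b(452,190),30);z("B l",b(154,190),30);z("B r",b(200,190),30)
z("rack end",b(733,200),30)
z("peg blk",b(408,384),24)
z("start notch? l",a(150,280),30)
E
```

```text
post -y top front [489.1 -79.2 113. ]
post -y far [512.4 -79.6 113. ]
post +y [489. -69. 113.]
bar l [518.5 -41.2  95. ]
bar r [518.5 -27.6  95. ]
bar near end [481.8 -35.8 100. ]
bar far end [518.  -34.2 100. ]
postx near [487.8 -73.9 113. ]
postx far [513.8 -74.2 113. ]
A l [499.3 114.3  30. ]
A r [499.  125.3  30. ]
B l [500.8  50.4  30. ]
B r [500.6  61.1  30. ]
rack end [499.  215.3  30. ]
peg blk [549.  126.1  24. ]
start notch? l [502.  -63.6  30. ]
```

Request:
{"op": "drive_tool", "data": {"moves": [[[1,0.001,-0.003,-0.08,0,0,0],[1,0.001,-0.003,-0.16,0,0,0],[1,0.001,-0.003,-0.214,0,0,0],[1,0.001,-0.003,-0.214,0,0,0],[1,0.001,-0.003,-0.214,0,0,0],[1,0.001,-0.003,-0.214,0,0,0]]]}}

```text
clock: 2.9
position: [502.0, -60.3, 76.0]
ee_rot: [0.001, 0.702, 0.712, 0.001]
contact_force: [0.1, 0.4, 0.4]
grip_width: 85.5
```

```bash
python3 - <<'E'
from h import *
s=status.sense(); print(s["position"],s["contact_force"],s["grip_width"])
cv2.imwrite("pics/w2.png",cams.camera("wrist")["image"]); 
E
```

```text
[502.04637243 -60.30071658  76.04378502] [0.1398962  0.38348897 0.44014304] 85.47018586248244
```

View pics/w2.png

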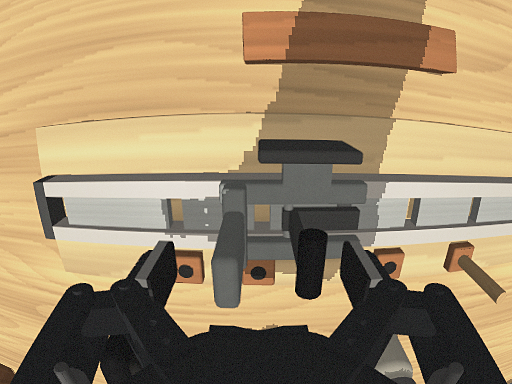

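Request:
{"op": "drive_tool", "data": {"moves": [[[0.4,0,0,0,0,0,0],[0.2,0,0,0,0,0,0],[0.1,0,0,0,0,0,0],[0.05,0,0,0,0,0,0],[0.05,0,0,0,0,0,0],[0.05,0,0,0,0,0,0]]], "newtons": 20}}

```text
clock: 3.7
position: [501.3, -60.2, 75.1]
ee_rot: [0.0, 0.702, 0.712, 0.001]
contact_force: [-0.7, 2.5, 5.9]
grip_width: 45.1
```

```bash
python3 - <<'E'
from h import *
s=status.sense(); print(s["position"],s["contact_force"],s["grip_width"])
cv2.imwrite("pics/w3.png",cams.camera("wrist")["image"]); 
E
```

```text
[501.30766036 -60.18271148  75.10194859] [-0.6567818   2.51042373  5.93477873] 45.09143673791941
```

View pics/w3.png

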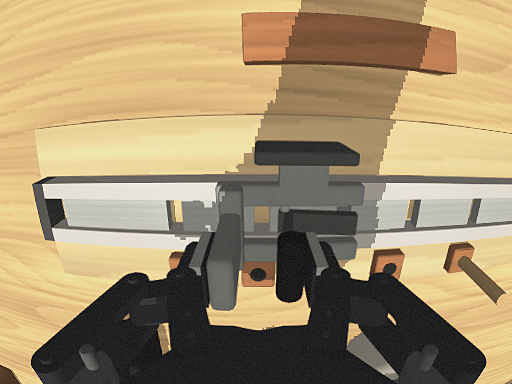

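Request:
{"op": "drive_tool", "data": {"moves": [[[0.0,0,0,0,0,0,0],[-0.05,0,0,0,0,0,0],[-0.08,0,0,0,0,0,0],[-0.12,0,0,0,0,0,0],[-0.12,0,0,0,0,0,0]]], "newtons": 20}}

```text
clock: 4.38
position: [501.4, -62.1, 75.7]
ee_rot: [0.002, 0.703, 0.711, -0.001]
contact_force: [-3.1, -3.6, 9.3]
grip_width: 40.1
```

```bash
python3 - <<'E'
from h import *
s=status.sense(); print(s["position"],s["contact_force"],s["grip_width"])
c=cams.camera("top");cv2.imwrite("pics/t4.png",cv2.resize(c["image"][180:300,120:400],None,fx=2.8,fy=2.8))
cv2.imwrite("pics/w4.png",cams.camera("wrist")["image"]); 
E
```

```text
[501.36810787 -62.13564271  75.72768615] [-3.05836648 -3.64668047  9.26859078] 40.11548632467077
```

View pics/w4.png

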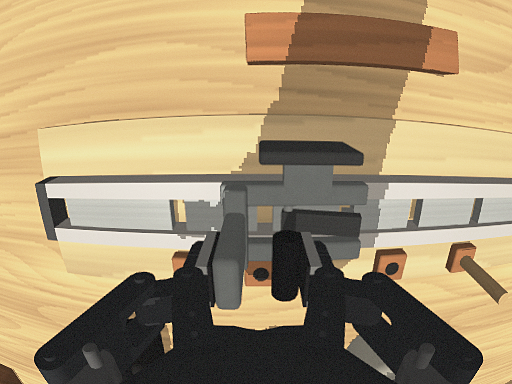

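View pics/t4.png

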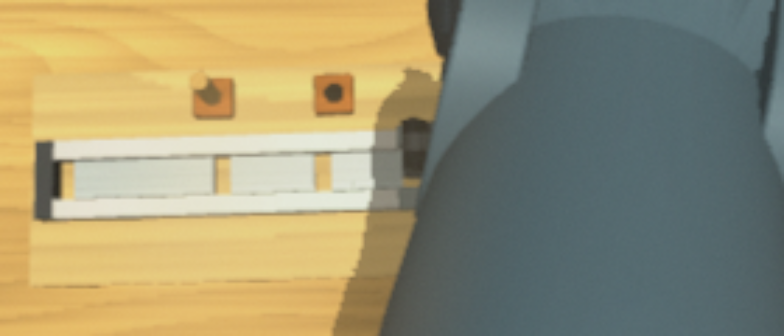

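Request:
{"op": "drive_tool", "data": {"moves": [[[-0.12,0,0.01,0,0,0,0],[-0.12,0,0.03,0,0,0,0],[-0.12,-0.001,0.055,0,0,0,0],[-0.12,-0.001,0.08,0,0,0,0],[-0.12,-0.001,0.105,0,0,0,0],[-0.12,-0.001,0.13,0,0,0,0],[-0.12,-0.001,0.15,0,0,0,0],[-0.12,-0.001,0.15,0,0,0,0]]]}}

```text
clock: 5.48
position: [500.4, 14.2, 75.8]
ee_rot: [0.001, 0.703, 0.712, -0.0]
contact_force: [-4.0, -0.1, 10.4]
grip_width: 39.7
```

```bash
python3 - <<'E'
from h import *
s=status.sense(); print(s["position"],s["contact_force"],s["grip_width"])
cv2.imwrite("pics/w5.png",cams.camera("wrist")["image"]); 
E
```

```text
[500.38525997  14.21277691  75.75156438] [-3.99289788 -0.13983553 10.43667343] 39.71259802769039
```

View pics/w5.png

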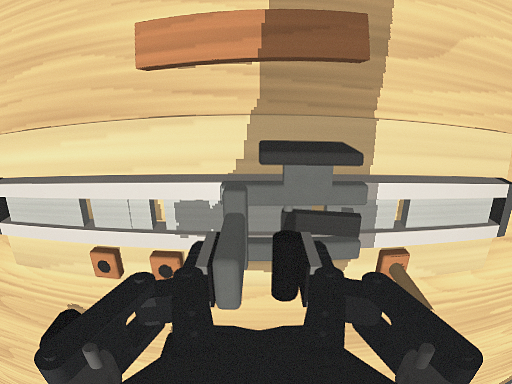

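Request:
{"op": "drive_tool", "data": {"moves": [[[-0.12,0,0.01,0,0,0,0],[-0.12,0,0.03,0,0,0,0],[-0.12,-0.001,0.05,0,0,0,0],[-0.12,-0.001,0.07,0,0,0,0],[-0.12,-0.001,0.08,0,0,0,0],[-0.12,-0.001,0.08,0,0,0,0]]]}}

```text
clock: 6.28
position: [499.9, 53.7, 75.8]
ee_rot: [0.001, 0.703, 0.711, -0.0]
contact_force: [-4.2, -2.0, 12.8]
grip_width: 39.7
```

```bash
python3 - <<'E'
from h import *
s=status.sense(); print(s["position"],s["contact_force"],s["grip_width"])
W=cams.camera("wrist");cv2.imwrite("pics/w6.png",W["image"]); cv2.imwrite("pics/w6a.png",cv2.resize(W["image"][160:320,190:430],None,fx=3.3,fy=3.3,interpolation=cv2.INTER_CUBIC))
c=cams.camera("side");cv2.imwrite("pics/s6.png",cv2.resize(c["image"][184:384,215:365],None,fx=3,fy=3))
E
```

```text
[499.90600042  53.66355907  75.75270193] [-4.24418047 -2.01813068 12.81214259] 39.67453777896541
```

View pics/w6a.png

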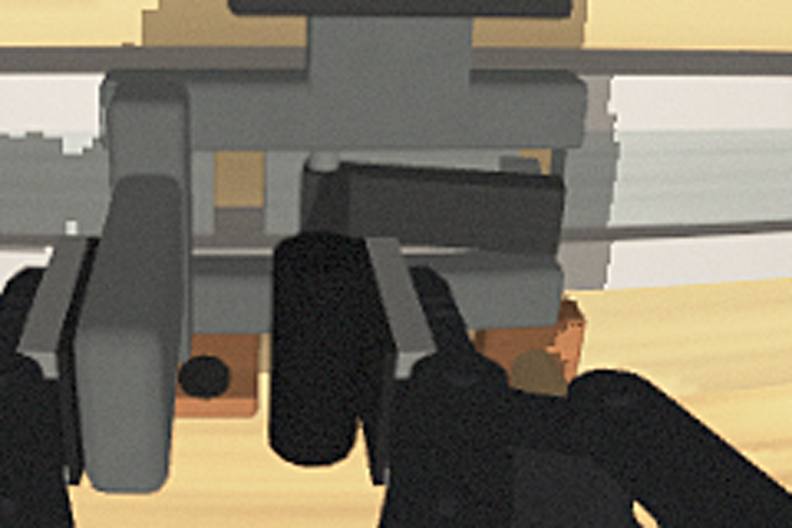

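View pics/s6.png

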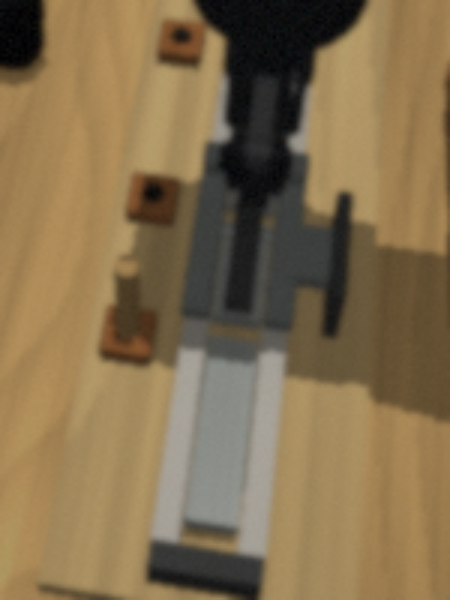

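```bash
python3 - <<'E'
from h import *
W=cams.camera("wrist");S=cams.camera("side")
a=lambda u,v:(190+(u+.5)/3.3-.5,160+(v+.5)/3.3-.5)
z=lambda n,p,h:print(n,wonz(W,*p,h).round(1))
z("post -y top far",a(86,485),113);z("post -y near",a(112,180),113);z("post +y",a(181,180),113); z("post+y far",a(165,485),113)
z("A edge right",a(563,170),30)
z("start frame end +y (z58)",a(585,110),58)
i=cv2.imread("pics/w1.png")
E
```

```text
post -y top far [511.6  33.9 113. ]
post -y near [465.8  39.4 113. ]
post +y [465.7  47.4 113. ]
post+y far [511.1  44.8 113. ]
A edge right [497.4 124.8  30. ]
start frame end +y (z58) [474.7 116.8  58. ]
```

Request:
{"op": "drive_tool", "data": {"moves": [[[-0.12,0,0.004,0,0,0,0],[-0.12,0,0.004,0,0,0,0],[0.1,0,0.004,0,0,0,0],[0.3,0,0.004,0,0,0,0],[0.5,0,0.004,0,0,0,0],[0.7,0,0.004,0,0,0,0],[0.7,0,0.004,0,0,0,0],[0.7,0,0.004,0,0,0,0]]]}}

```text
clock: 7.48
position: [499.7, 56.6, 74.3]
ee_rot: [-0.0, 0.703, 0.712, -0.0]
contact_force: [-0.0, 0.9, 0.5]
grip_width: 72.5
```

```bash
python3 - <<'E'
from h import *
s=status.sense(); print(s["position"],s["contact_force"],s["grip_width"])
W=cams.camera("wrist");cv2.imwrite("pics/w7a.png",cv2.resize(W["image"][160:320,190:430],None,fx=3.3,fy=3.3,interpolation=cv2.INTER_CUBIC))
E
```

```text
[499.65146723  56.55597211  74.28086919] [-0.02005404  0.92778963  0.53269761] 72.47882688504048
```

View pics/w7a.png

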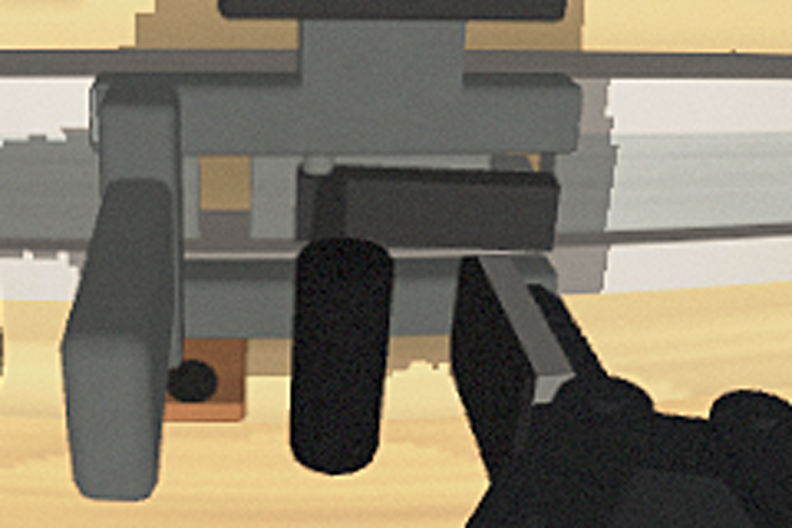

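Request:
{"op": "drive_tool", "data": {"moves": [[[0.7,0,0.014,0,0,0,0],[0.7,0,0.024,0,0,0,0],[0.7,0,0.026,0,0,0,0],[0.7,0,0.028,0,0,0,0],[0.7,0,0.029,0,0,0,0],[0.7,0,0.03,0,0,0,0],[0.7,0,0.03,0,0,0,0]]]}}

```text
clock: 8.4
position: [499.7, 71.3, 74.3]
ee_rot: [0.0, 0.703, 0.712, -0.0]
contact_force: [0.9, -1.7, 0.1]
grip_width: 73.1
```

Request:
{"op": "drive_tool", "data": {"moves": [[[0.7,0,0.001,0,0,0,0],[0.7,0,0.002,0,0,0,0],[0.7,0,0.002,0,0,0,0]]]}}

```text
clock: 8.78
position: [499.7, 71.4, 74.2]
ee_rot: [0.001, 0.703, 0.711, -0.001]
contact_force: [0.4, -6.0, -1.6]
grip_width: 72.8
```

Request:
{"op": "drive_tool", "data": {"moves": [[[0.7,0,0.001,0,0,0,0],[0.7,0,0.002,0,0,0,0],[0.7,0,0.002,0,0,0,0]]]}}

```text
clock: 9.15
position: [499.7, 71.4, 74.2]
ee_rot: [0.002, 0.703, 0.711, -0.002]
contact_force: [1.3, -7.5, -1.1]
grip_width: 72.6
```

Request:
{"op": "drive_tool", "data": {"moves": [[[0.7,0,0.001,0,0,0,0],[0.7,0,0.002,0,0,0,0],[0.7,0,0.002,0,0,0,0]]]}}

```text
clock: 9.52
position: [499.7, 72.1, 74.2]
ee_rot: [0.002, 0.703, 0.711, -0.002]
contact_force: [0.7, -9.7, -0.7]
grip_width: 73.0
```

Request:
{"op": "drive_tool", "data": {"moves": [[[0.7,0,0.001,0,0,0,0],[0.7,0,0.002,0,0,0,0],[0.7,0,0.002,0,0,0,0]]]}}

```text
clock: 9.9
position: [499.7, 73.1, 74.2]
ee_rot: [0.002, 0.703, 0.711, -0.002]
contact_force: [0.1, -9.6, -0.7]
grip_width: 72.8
```

```bash
python3 - <<'E'
from h import *
s=status.sense(); print(s["position"],s["contact_force"],s["grip_width"])
W=cams.camera("wrist");cv2.imwrite("pics/w8a.png",cv2.resize(W["image"][160:320,170:410],None,fx=3.3,fy=3.3,interpolation=cv2.INTER_CUBIC))
E
```

```text
[499.70623074  73.06846883  74.15118387] [ 0.0981294  -9.61317273 -0.73182631] 72.83687674052348
```

View pics/w8a.png

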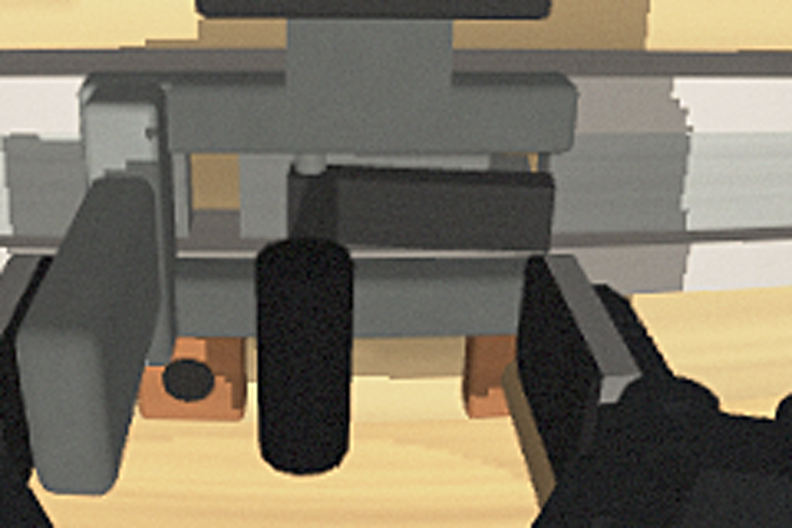

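Request:
{"op": "drive_tool", "data": {"moves": [[[0.7,0,0.001,0,0,0,0],[0.7,0,0.002,0,0,0,0],[0.7,0,0.002,0,0,0,0]]]}}

```text
clock: 10.32
position: [499.7, 74.1, 74.2]
ee_rot: [0.002, 0.703, 0.711, -0.002]
contact_force: [1.4, -9.3, -2.0]
grip_width: 72.9
```

Request:
{"op": "drive_tool", "data": {"moves": [[[0.7,0,0.001,0,0,0,0],[0.7,0,0.002,0,0,0,0],[0.7,0,0.002,0,0,0,0]]]}}

```text
clock: 10.7
position: [499.6, 76.4, 74.3]
ee_rot: [0.001, 0.703, 0.711, -0.001]
contact_force: [-0.1, -4.7, -0.3]
grip_width: 72.7
```

Request:
{"op": "drive_tool", "data": {"moves": [[[0.7,0,0.001,0,0,0,0],[0.7,0,0.002,0,0,0,0],[0.7,0,0.002,0,0,0,0]]]}}

```text
clock: 11.08
position: [499.6, 78.0, 74.3]
ee_rot: [0.0, 0.703, 0.712, -0.0]
contact_force: [0.3, -4.7, 0.0]
grip_width: 72.7
```

```bash
python3 - <<'E'
from h import *
s=status.sense(); print(s["position"],s["contact_force"],s["grip_width"])
W=cams.camera("wrist");cv2.imwrite("pics/w9a.png",cv2.resize(W["image"][160:320,170:410],None,fx=3.3,fy=3.3,interpolation=cv2.INTER_CUBIC))
E
```

```text
[499.61660962  77.99724087  74.29036056] [ 0.32695338 -4.72872362  0.0440485 ] 72.6888930365844
```

View pics/w9a.png

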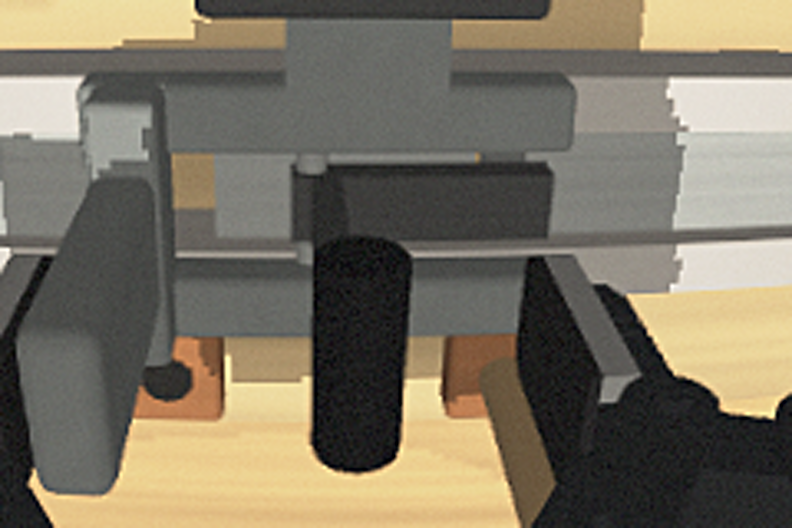

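Request:
{"op": "drive_tool", "data": {"moves": [[[0.7,0,0.001,0,0,0,0],[0.7,0,0.002,0,0,0,0],[0.7,0,0.002,0,0,0,0]]]}}

```text
clock: 11.5
position: [499.6, 79.2, 74.3]
ee_rot: [0.0, 0.703, 0.712, -0.0]
contact_force: [0.8, -4.2, 0.3]
grip_width: 72.5
```

Request:
{"op": "drive_tool", "data": {"moves": [[[0.7,0,0.001,0,0,0,0],[0.7,0,0.002,0,0,0,0],[0.7,0,0.002,0,0,0,0]]]}}

```text
clock: 11.88
position: [499.6, 79.2, 74.2]
ee_rot: [0.001, 0.703, 0.711, -0.001]
contact_force: [-0.7, -9.1, -1.0]
grip_width: 72.3
```

Request:
{"op": "drive_tool", "data": {"moves": [[[0.7,0,-0.01,0,0,0,0],[0.7,0,-0.02,0,0,0,0],[0.7,0,-0.02,0,0,0,0],[0.7,0,-0.02,0.06,0,0,0],[0.7,0,-0.02,0.16,0,0,0],[0.7,0,-0.02,0.24,0,0,0],[0.7,0,-0.02,0.24,0,0,0],[0.7,0,-0.02,0.24,0,0,0]]]}}

```text
clock: 12.88
position: [499.4, 70.8, 193.8]
ee_rot: [-0.0, 0.702, 0.712, -0.0]
contact_force: [0.0, 0.3, -0.1]
grip_width: 72.7
```

```bash
python3 - <<'E'
from h import *
s=status.sense(); print(s["position"],s["contact_force"],s["clock"])
W=cams.camera("wrist");cv2.imwrite("pics/w10.png",W["image"])
c=cams.camera("side");cv2.imwrite("pics/s10.png",c["image"])
E
```

```text
[499.3853246   70.76653907 193.7593718 ] [ 0.04409898  0.30318383 -0.13387633] 12.875
```

View pics/w10.png

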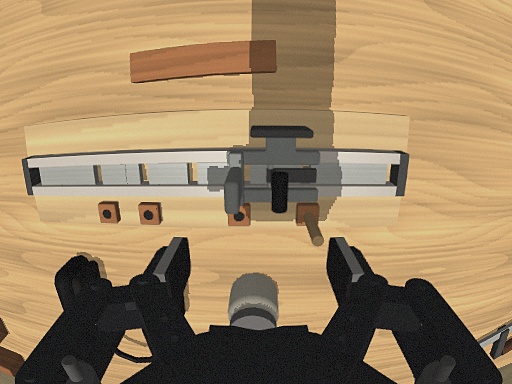

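View pics/s10.png

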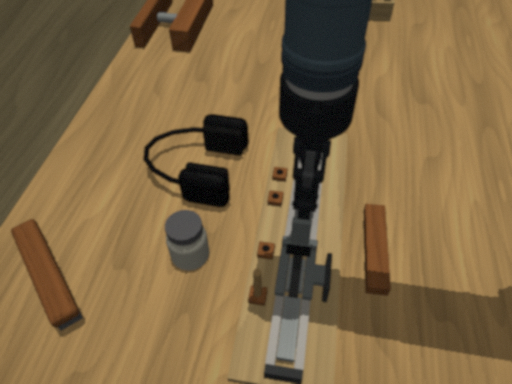

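```bash
python3 - <<'E'
import cv2
w=cv2.imread("pics/w10.png")
cv2.imwrite("pics/w10a.png",cv2.resize(w[115:240,215:325],None,fx=4.5,fy=4.5,interpolation=cv2.INTER_CUBIC))
E
```

```text
(no output)
```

View pics/w10a.png

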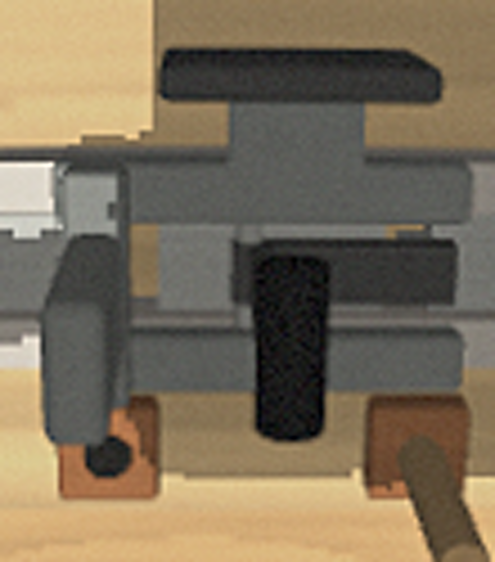

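```bash
python3 - <<'E'
from h import *
W=cams.camera("wrist")
a=lambda u,v:(215+(u+.5)/4.5-.5,115+(v+.5)/4.5-.5)
z=lambda n,p,h:print(n,wonz(W,*p,h).round(1))
z("post -y far",a(45,435),113)
z("bar l",a(255,430),95);z("bar r",a(325,430),95);z("peg blk",a(416,446),24)
print(status.sense()["contact_force"])
E
```

```text
post -y far [510.2  42.9 113. ]
bar l [515.7  81.3  95. ]
bar r [515.6  94.9  95. ]
peg blk [547.7 125.9  24. ]
[-0.2291441  -0.0501807  -0.73510816]
```

```bash
python3 -c "
from station import order
print(order.hand_in())"
```

```text
the job is handed in; nothing more can be done
None
```

The length stop is set in the notch nearest the standing peg, with the lever fully out, and I handed the job in at about 13 s of robot time.

I squeezed the lever fully (fingers closed to about 40 mm) and slid the stop about 115 mm, to roughly 4 mm short of the notch. I then let the tooth down and pushed the post gently.

- **Feeling for the notch:** The push force held at about 9.6 N while the tooth rode on the rack, then fell to 4.7 N as it dropped in. It rose to 9 N at the far notch wall, where I stopped. The wrist force stayed under about 15 N at every reading.
- **Last checks:** In the last wrist picture the gap between post and lever bar is 45.2 mm, the same as in the first latched view, so the tooth is home. The tooth lies at about y = 123 mm and the peg at 126 to 128 mm, so they are about 3 to 5 mm apart. In the last pictures the gripper hangs clear above the stop, and the jar, batten and ear defenders look unmoved.
- **Small disagreement:** The notch middle measured about 120 to 121 mm from the top and wrist cameras. The tooth against the far wall should then sit near 122 mm, not 123 mm. That is within the 2 mm calibration.

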